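# Swing out the hook and hang up the small tote

## Task

Swing the folded hook arm on the little bench stand all the way out, so that it points straight away from its board. Then hang the smaller of the two wooden totes on it by its hand slot, clear of the bench, and let go. Leave the larger tote where it is.

Things in the scene. Friction and masses are not known exactly. Their poses are not given: they have to be found in the camera images.
- hook (a joint): Hinge of the swing-out steel hook arm, in rad. 0: folded flat along the stand's board; 1.57: fully out against its stop, square to the board. The hinge axis is vertical; seen from above the arm turns counter-clockwise as the value grows. Light friction (about 0.8 N at the pin) holds it wherever it is left.
- hook_hinge (a point): Fixed point on the vertical hinge axis of the hook arm, at the height of the arm's flat top (135 mm above the bench). Axes as the stand's. A steel hinge knuckle of radius 8 mm round the axis ends 11 mm above the arm's top.
- hook_pin (a point): Centre of the top of the round upright pin at the free end of the hook arm: pin 12 mm in diameter, standing 24 mm above the arm's top (pin top 159 mm above the bench), 155 mm from the hinge axis. The pin can be pinched from above, or pushed, and turns freely between the fingers as the arm swings.
- hook_mid (a point): Point on the arm's flat top, 85 mm from the hinge axis, in the middle of where a thing should hang; its frame turns with the arm: +y along the arm to the pin, x across it, z up. The arm is a straight level steel bar, 16 mm wide and 14 mm high.
- tote: The smaller tote, light wood, about 0.2 kg: an open tray 64 (x) by 104 (y) by 30 mm high, with an upright middle board 12 mm thick along y, 140 mm tall. A hand slot goes through the board (along x), 60 mm wide, from 40 to 100 mm above the underside. The board above the slot (92 mm long) is the grip. Origin: centre of the underside.
- tote_slot (a point): Middle of the upper edge of the smaller tote's hand slot, 100 mm above its underside; this edge rests on the hook arm when the tote hangs. The slot's upper corners are bevelled, so that its level upper edge is about 34 mm long. Axes as the tote's. Let go more than 8 mm off the arm's centre line it rocks for a few seconds.
- big_tote: The larger tote, a bystander: same wood, shape, slot and height, but its tray is 150 mm long (y). Origin: centre of its underside.
- rack: The stand, an upright plywood board 16 mm thick, top at 122 mm. Origin on the bench under the hook's hinge axis. -x: the way the arm points when out; +y: the way it points when folded. The board's front face is 22 mm behind the hinge axis (+x); it runs from y = -36 to 162 mm. Its foot reaches backward only.

How it is judged:
By the outcome, as a careful person would: the job done as asked, in the order asked, and still so for the second after the job is handed in, with the robot touching nothing.
It also fails if it takes over 58 s, if anything falls off the work surface, if the arm or the gripper's body presses on something with over 40 N, if the wrist force passes 120 N, or if a joint passes its speed limit or range.

## Robot

A 7-joint arm with a two-finger parallel gripper is mounted at the origin on a cart in front of the work surface, level with it; the furniture and walls round the work are solid. World frame = base frame: x ahead of the robot, y to its left, z up, the work surface at z = 0. Lengths are in m, angles in rad, forces in N, time in s.
With the tool pointing down it reaches from about 0.4 to 0.85 m from the base axis. Payload 10.4 kg.
Tool frame: the origin (TCP) lies between the finger pads; the fingertips stand manip.tcp_to_tips ahead of it and the grasp point (between the pads) lies 2 mm behind it (manip.tcp_to_tips is the distance from the TCP to the fingertips, in m); y points along the fingers, z is the direction in which the jaws open and shut, and the axes are right-handed (so a half turn about y gives the same grasp; the last joint's range is limited). The gripper opens to 85 mm and grips with 20 to 120 N. Pads are 22 mm wide; open, the fingers measure 114 mm over their backs; the gripper's body (76 mm by 85 mm) begins 54 mm behind the grasp point. The pads swing forward as they close: fully open they stand 13 mm farther back than shut.
Start: joints at [1.26, 0.332, -0.065, 1.46, 0.022, 1.35, -0.088], TCP at [0.177, -0.599, 0.248] pointing down, gripper open.
Joint ranges: [-2.6, 2.6], [-0.5, 2.12], [-1.47, 1.34], [0.16, 2.42], [-1.27, 4.41], [0.06, 2.06], [-2.6, 2.6]. Speed limits (rad/s): [2.22, 2.22, 2.79, 2.79, 3.14, 3.14, 3.14].

## Interface

Orientations are given as a unit quaternion [x, y, z, w].
In Python, from workcell import manip gives the robot as it stands. The module is installed in compiled form; this text tells all that it offers.
- The arm moves only by the tool move_arm, never from a script. Its argument "increments" is a list of rows, each an object with "offset": the shift along the tool's x, y, z in m, a list of three; "yaw": the turn about the tool's y in degrees; "jaw": the closure in counts, from 0 (fully open) to 255 (shut). In form: [{"offset": [tx, ty, tz], "yaw": yaw, "jaw": jaw}, ...]. A call has 1 to 10 rows; each row is the pose to reach, as a shift and turn from the pose measured when the call began, along the tool's axes at that moment; what a row does not reach only later rows make up. A row lasts 1/12 s, in which the tool goes at most 41.7 mm and 7.16 degrees, less where a joint would pass 70% of its speed; a pose out of reach is approached as far as the arm can. A call with a gripper value outside its range is refused whole. The fingers move at their own pace and stop on an object; "squeeze" is the grip in N (left out, the last holds). Time passes only in rows, so rows that repeat a pose let the fingers close. It gives the time, the measured TCP pose, the force and the opening at its end, in the units of the state.
- manip.get_obs(): the state, without advancing time (a new reading comes with each control period).
- manip.camera(name): name is "side" or "top" or "wrist"; returns a dict with "pixels" (384x512x3 uint8, red, green, blue), "depth" (384x512 float32, m along the optical axis (not along the pixel's ray), 0 where there is no reading), "intrinsics" (3x3 intrinsics, pixels), "R" (3x3) and "t" (3): a world point X has camera coordinates R X + t; the wrist camera has in their place "mount" (4x4, takes a point from camera to tool coordinates, whose origin is the TCP and whose axes are the tool frame's). Camera axes: x right, y down, z forward; pixel columns grow to the right and rows downward; lengths in m; the calibration is good to about 2 mm. A picture is of the moment at which its call begins: read the wrist's pose just before it.
- manip.hand_in(): hands the job in, once; it reports no verdict.
Trained networks look in a picture, given as the dict that the camera call returned (one of the last four; its "shot" number tells which), for a name from the list of things; names that differ only in an ending like _2 or _b are one class to them, and where a whole thing is asked for, a point or a joint stands for the part that bears it (a point fixed in the world has none). Each returns a list of dicts, best first, with "confidence" (0 to 1); they miss things now and then, are a little off and sometimes report something else, mostly with a low value. They report only what shows in the picture. A call takes as long as a camera call.
- manip.recognise(picture, query): "bbox" ([left, top, right, bottom] in pixels, round what is visible of it).
- manip.spot_point(picture, query): "centre" ([column, row] in pixels: a listed point, or the origin of a listed thing).
The state is a dict: "clock": time; "joint_pos": joint angles; "joint_velocities": joint speeds; "tau": joint torques, N m; "position": TCP position; "ee_rot": TCP orientation; "ft_force": force on the tool from outside, world axes, zero at the start; "torque": the same for the moment, N m; "grip_width": opening from 0.0 (shut) to 1.0 (fully open).
Only numpy, scipy, OpenCV 4.12 (cv2) and the standard library are available. Lean on these libraries where they do the work, as an engineer would, in place of code of your own. Each camera call takes 0.05 s, during which the arm holds its last target. There are 200 camera calls.

## Working session

There is one attempt and no reset: what is moved stays moved. The work goes in short steps, Python scripts to look and compute and a tool call to move; the robot and the scene stay as the last step left them, time stands still between calls to the robot, and variables do not carry over. Pictures are saved under pics/ and viewed, about 8 in all and at most 12, crops included, and the job is handed in when it is done.

Besides the shell and the picture viewer there is one more tool, called after ">>>" by a JSON object that holds its "api" and its "payload". move_arm: Moves the arm, as the interface text tells. Its arguments: {"type":"object","properties":{"increments":{"type":"array","items":{"type":"object","properties":{"offset":{"type":"array","items":{"type":"number"}},"yaw":{"type":"number"},"jaw":{"type":"number"}}}},"squeeze":{"type":"number"}},"required":["increments"]}

```bash
mkdir -p pics
cat > h.py <<'E'
import numpy as np, cv2
from workcell import manip
from scipy.spatial.transform import Rotation as Rot
def ray_pt(c,px,z=None,r=2):
    K=c["intrinsics"];u,v=px
    d=np.linalg.inv(K)@[u,v,1.]
    if "R" in c: Rw=c["R"].T; o=-Rw@c["t"]
    else:
        s=c["obs"]; M=c["mount"]; Rt=Rot.from_quat(s["ee_rot"]).as_matrix()
        Rw=Rt@M[:3,:3]; o=np.array(s["position"])+Rt@M[:3,3]
    w=Rw@d
    if z is not None: k=(z-o[2])/w[2]
    else:
        p=c["depth"][int(v)-r:int(v)+r+1,int(u)-r:int(u)+r+1]; p=p[p>0]
        k=np.median(p) if p.size else np.nan
    return o+k*w
def shot(n):
    s=manip.get_obs(); c=manip.camera(n); c["obs"]=s; return c
def save(c,f): cv2.imwrite("pics/"+f,c["pixels"][:,:,::-1])
def find(c,names):
    for q,z in names.items():
        for d in manip.spot_point(c,q)[:2]:
            print(q,round(d["confidence"],2),np.round(d["centre"]),"z-plane",np.round(ray_pt(c,d["centre"],z),4),"depth",np.round(ray_pt(c,d["centre"]),4))
E
python3 - <<'E'
from h import *
s=manip.get_obs(); print(s["position"],s["ee_rot"],s["ft_force"],s["grip_width"],manip.tcp_to_tips,s["clock"])
N=dict(hook_hinge=.135,hook_pin=.159,hook_mid=.135,tote=0,tote_slot=.1,big_tote=0,rack=0)
ims=[]
for n in("top","side"):
    c=shot(n); print(n); find(c,N); ims.append(c["pixels"])
    for q in("tote","big_tote","rack"): print(q,[(np.round(d["bbox"]),round(d["confidence"],2)) for d in manip.recognise(c,q)[:2]])
    save(c,n+"1.png")
E
```

```text
[ 0.17729133 -0.59896856  0.24752182] [-0.10151417  0.70027331 -0.69931864  0.10131933] [ 0.05057248  0.73864367 -0.00964017] 1.0001106135933235 0.017 0.0
top
hook_hinge 0.89 [225. 148.] z-plane [ 0.6597 -0.0952  0.135 ] depth [ 0.657  -0.0959  0.1455]
hook_pin 0.7 [164. 140.] z-plane [0.6759 0.0623 0.159 ] depth [ 0.9299  0.2328 -0.7386]
hook_pin 0.37 [313. 189.] z-plane [ 0.5425 -0.3246  0.159 ] depth [ 0.5632 -0.3392  0.0407]
hook_mid 0.71 [191. 148.] z-plane [ 0.661  -0.0051  0.135 ] depth [ 0.6613 -0.0049  0.1338]
tote 0.83 [318. 186.] z-plane [ 0.5767 -0.3578  0.    ] depth [ 0.5689 -0.3521  0.0434]
tote_slot 0.97 [322. 185.] z-plane [ 0.5631 -0.3558  0.1   ] depth [ 0.5585 -0.3522  0.1252]
big_tote 0.76 [321. 239.] z-plane [ 0.4228 -0.3626  0.    ] depth [ 0.4201 -0.3572  0.0393]
rack 0.84 [224. 160.] z-plane [ 0.6587 -0.0858  0.    ] depth [ 0.6585 -0.0859  0.0008]
rack 0.28 [167. 144.] z-plane [0.7083 0.0854 0.    ] depth [0.6652 0.0563 0.1574]
tote [(array([296., 174., 340., 204.]), 0.69)]
big_tote [(array([296., 221., 352., 252.]), 0.58)]
rack [(array([163., 121., 242., 156.]), 0.88)]
side
hook_hinge 0.74 [318. 172.] z-plane [ 0.6615 -0.1092  0.135 ] depth [ 0.662  -0.1029  0.1317]
hook_pin 0.55 [318. 137.] z-plane [0.6666 0.0402 0.159 ] depth [0.6676 0.0537 0.1532]
hook_mid 0.49 [317. 155.] z-plane [ 0.6633 -0.0165  0.135 ] depth [ 0.6639 -0.0092  0.1315]
tote 0.95 [273. 285.] z-plane [ 0.5708 -0.3531  0.    ] depth [ 0.5721 -0.4011  0.0452]
tote_slot 0.38 [202. 289.] z-plane [ 0.4562 -0.4775  0.1   ] depth [ 0.4452 -0.4344  0.0578]
big_tote 0.67 [200. 284.] z-plane [ 0.4236 -0.3613  0.    ] depth [ 0.4429 -0.4351  0.0705]
rack 0.6 [313. 216.] z-plane [ 0.6591 -0.0944  0.    ] depth [ 0.6594 -0.0912 -0.0021]
tote [(array([257., 216., 289., 308.]), 0.88)]
big_tote [(array([182., 212., 220., 318.]), 0.61)]
rack [(array([318., 143., 358., 232.]), 0.64)]
```

View pics/top1.png

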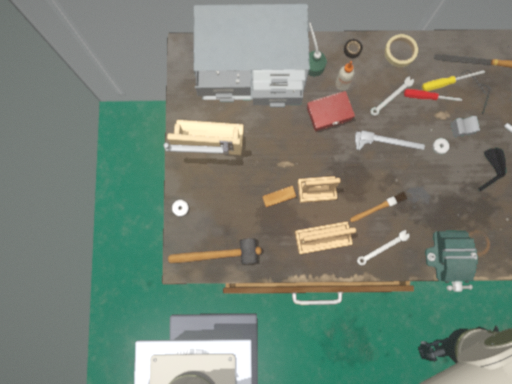

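View pics/side1.png

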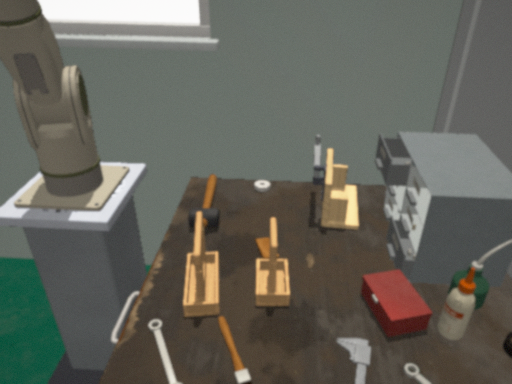

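The top view shows the stand at about (205,140), with the arm folded along +y from the hinge at (225,148) to the pin at (166,147). The small tote is at (318,188) and the big one at (325,238). The side view agrees: small tote at (273,270), big tote at (200,270), stand at (338,200). Next I'll work out the tool axes and the shift to a view near the pin.

```bash
cat >> h.py <<'E'
def tool(p,yawx=None):
    s=manip.get_obs(); R=Rot.from_quat(s["ee_rot"]).as_matrix()
    return np.round(R.T@(np.array(p)-s["position"]),4)
E
python3 - <<'E'
from h import *
s=manip.get_obs(); print(np.round(Rot.from_quat(s["ee_rot"]).as_matrix(),3))
c=shot("wrist"); print(np.round(c["mount"],3), c["intrinsics"])
print(tool([.60,-.03,.32]))
E
```

```text
[[-0.959  0.     0.284]
 [-0.284 -0.    -0.959]
 [-0.    -1.     0.   ]]
[[-0.001  0.963  0.269 -0.068]
 [-0.001 -0.269  0.963 -0.125]
 [ 1.     0.001  0.001  0.001]
 [ 0.     0.     0.     1.   ]] [[305.15918278   0.         251.4182455 ]
 [  0.         305.15918278 187.22405417]
 [  0.           0.           1.        ]]
[-0.5668 -0.0717 -0.426 ]
```

>>> {"api": "move_arm", "payload": {"increments": [{"offset": [-0.03, -0.01, -0.02], "yaw": -6, "jaw": 0}, {"offset": [-0.06, -0.02, -0.045], "yaw": -12, "jaw": 0}, {"offset": [-0.09, -0.03, -0.068], "yaw": -18, "jaw": 0}, {"offset": [-0.12, -0.04, -0.09], "yaw": -24, "jaw": 0}, {"offset": [-0.15, -0.05, -0.113], "yaw": -30, "jaw": 0}, {"offset": [-0.18, -0.06, -0.135], "yaw": -36, "jaw": 0}, {"offset": [-0.21, -0.07, -0.158], "yaw": -42, "jaw": 0}, {"offset": [-0.24, -0.07, -0.18], "yaw": -48, "jaw": 0}, {"offset": [-0.27, -0.07, -0.203], "yaw": -54, "jaw": 0}, {"offset": [-0.3, -0.07, -0.226], "yaw": -60, "jaw": 0}]}}

```text
clock: 1.98
position: [0.4017, -0.2958, 0.3188]
ee_rot: [0.439, -0.554, 0.555, -0.439]
ft_force: [0.2, -0.2, 1.3]
grip_width: 0.998
```

Run:
```python
from h import *
s=manip.get_obs(); R=Rot.from_quat(s["ee_rot"]).as_matrix(); print(s["position"],s["joint_pos"],np.degrees(np.arctan2(R[1,2],R[0,2])),tool([.60,-.03,.32]))
```

```text
[ 0.40173748 -0.295846    0.31879485] [ 0.94971531  0.0453531  -0.41786656  1.65415613  0.01904779  1.44496483
  0.29907122] -13.22313518187137 [-0.3041 -0.0013  0.1322]
```

>>> {"api": "move_arm", "payload": {"increments": [{"offset": [-0.035, 0, 0.015], "yaw": -3, "jaw": 0}, {"offset": [-0.07, 0, 0.03], "yaw": -6, "jaw": 0}, {"offset": [-0.105, 0, 0.045], "yaw": -10, "jaw": 0}, {"offset": [-0.14, 0, 0.06], "yaw": -13.2, "jaw": 0}, {"offset": [-0.175, 0, 0.075], "yaw": -13.2, "jaw": 0}, {"offset": [-0.21, 0, 0.09], "yaw": -13.2, "jaw": 0}, {"offset": [-0.245, 0, 0.105], "yaw": -13.2, "jaw": 0}, {"offset": [-0.28, 0, 0.12], "yaw": -13.2, "jaw": 0}, {"offset": [-0.304, 0, 0.132], "yaw": -13.2, "jaw": 0}, {"offset": [-0.304, 0, 0.132], "yaw": -13.2, "jaw": 0}]}}

```text
clock: 2.82
position: [0.6015, -0.0239, 0.318]
ee_rot: [-0.501, 0.499, -0.498, 0.503]
ft_force: [1.0, 0.4, 0.4]
grip_width: 0.995
```

Run:
```python
from h import *
c=shot("wrist"); save(c,"w1.png"); s=c["obs"]; print(s["position"],s["joint_pos"])
find(c,dict(hook_hinge=.135,hook_pin=.159,hook_mid=.135,rack=0))
c=shot("top")
find(c,dict(tote_slot=.1,tote=0,big_tote=0))
```

```text
[ 0.60146569 -0.0238562   0.31802775] [ 0.48680065  0.32426605 -0.67216855  1.38574059  0.197808    1.4990636
 -0.16674196]
hook_hinge 0.8 [304. 236.] z-plane [ 0.6601 -0.0965  0.135 ] depth [ 0.6584 -0.0923  0.1441]
hook_hinge 0.44 [327.  91.] z-plane [0.6741 0.0549 0.135 ] depth [0.6687 0.054  0.1578]
hook_pin 0.68 [326.  88.] z-plane [0.6676 0.056  0.159 ] depth [0.668  0.056  0.1576]
hook_mid 0.77 [312. 160.] z-plane [ 0.6636 -0.0131  0.135 ] depth [ 0.6637 -0.0132  0.1342]
rack 0.71 [290. 196.] z-plane [ 0.661  -0.0936  0.    ] depth [ 6.61e-01 -9.36e-02 -1.00e-04]
tote_slot 0.79 [322. 184.] z-plane [ 0.565  -0.3558  0.1   ] depth [ 0.5604 -0.3523  0.1249]
tote 0.86 [316. 188.] z-plane [ 0.5717 -0.353   0.    ] depth [ 0.5647 -0.3478  0.0402]
big_tote 0.83 [320. 239.] z-plane [ 0.4234 -0.3615  0.    ] depth [ 0.4208 -0.3563  0.038 ]
```

View pics/w1.png

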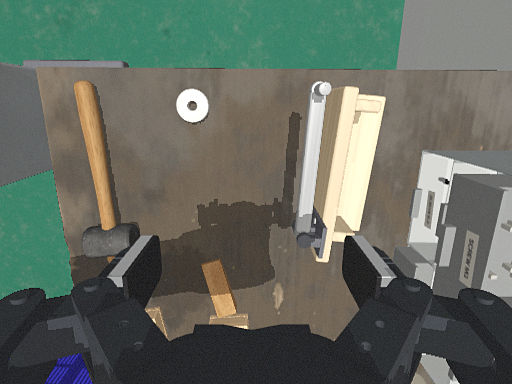

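The wrist view shows the pin at about (321,88), the hinge knuckle at (304,240), the arm between them, and the board to its right. The space around it is free. I'll get exact figures from the depth image.

```bash
cat >> h.py <<'E'
def cloud(c):
    v,u=np.mgrid[:384,:512]; d=c["depth"].astype(float)
    P=np.stack([u,v,np.ones_like(u)],-1)@np.linalg.inv(c["intrinsics"]).T*d[...,None]
    if "R" in c: P=(P-c["t"])@c["R"]
    else:
        s=c["obs"]; M=c["mount"]; R=Rot.from_quat(s["ee_rot"]).as_matrix()
        P=(P@M[:3,:3].T+M[:3,3])@R.T+s["position"]
    P[d==0]=np.nan; return P
def pick(P,x,y,z):
    m=(P[...,0]>x[0])&(P[...,0]<x[1])&(P[...,1]>y[0])&(P[...,1]<y[1])&(P[...,2]>z[0])&(P[...,2]<z[1]); return P[m]
E
python3 - <<'E'
from h import *
c=shot("wrist"); P=cloud(c)
q=pick(P,(.63,.70),(.03,.09),(.153,.168)); print("pin",len(q),q.mean(0),q.min(0),q.max(0))
q=pick(P,(.63,.70),(-.12,-.07),(.141,.152)); print("knuckle",len(q),q.mean(0),q.min(0),q.max(0))
q=pick(P,(.63,.685),(-.075,.045),(.129,.14)); f=np.polyfit(q[:,1],q[:,0],1); print("arm",len(q),q.mean(0),f,np.degrees(np.arctan(f[0])))
q=pick(P,(.66,.73),(-.12,.06),(.117,.127)); f=np.polyfit(q[:,1],q[:,0],1); print("board",len(q),q.mean(0),f,np.degrees(np.arctan(f[0])))
print(tool([.667,.0575,.22]))
E
```

```text
pin 150 [0.66617455 0.05580319 0.15755433] [0.66062887 0.05047876 0.15303334] [0.67189257 0.06138462 0.1597019 ]
knuckle 446 [ 0.66861118 -0.09866081  0.14513581] [ 0.65087947 -0.11753447  0.14128215] [ 0.68160869 -0.08219626  0.14804923]
arm 1845 [ 0.66259191 -0.0121237   0.13360711] [0.05108896 0.6632113 ] 2.924638789395792
board 2322 [ 0.69492207 -0.01889955  0.12071058] [0.08274235 0.69648586] 4.730012745208106
[-0.0887  0.0989  0.0672]
```

>>> {"api": "move_arm", "payload": {"increments": [{"offset": [-0.035, 0.03, 0.026], "yaw": 0, "jaw": 0}, {"offset": [-0.07, 0.05, 0.052], "yaw": 0, "jaw": 0}, {"offset": [-0.087, 0.08, 0.066], "yaw": 0, "jaw": 0}, {"offset": [-0.087, 0.1, 0.066], "yaw": 0, "jaw": 0}, {"offset": [-0.087, 0.12, 0.066], "yaw": 0, "jaw": 0}, {"offset": [-0.087, 0.14, 0.066], "yaw": 0, "jaw": 0}, {"offset": [-0.087, 0.155, 0.066], "yaw": 0, "jaw": 0}, {"offset": [-0.087, 0.161, 0.066], "yaw": 0, "jaw": 0}, {"offset": [-0.087, 0.161, 0.066], "yaw": 0, "jaw": 0}]}}

```text
clock: 4.07
position: [0.6651, 0.0552, 0.1564]
ee_rot: [0.5, -0.5, 0.501, -0.499]
ft_force: [0.7, -0.7, 0.2]
grip_width: 1.0
```

Run:
```python
from h import *
print(manip.get_obs()["ft_force"],tool([.666,.056,.158]))
```

```text
[ 0.71380631 -0.69117096  0.21519565] [-0.0008 -0.0016  0.0009]
```

>>> {"api": "move_arm", "payload": {"increments": [{"offset": [0, -0.002, 0.001], "yaw": 0, "jaw": 255}, {"offset": [0, -0.002, 0.001], "yaw": 0, "jaw": 255}, {"offset": [0, -0.002, 0.001], "yaw": 0, "jaw": 255}, {"offset": [0, -0.002, 0.001], "yaw": 0, "jaw": 255}, {"offset": [0, -0.002, 0.001], "yaw": 0, "jaw": 255}, {"offset": [0, -0.002, 0.001], "yaw": 0, "jaw": 255}, {"offset": [0, -0.002, 0.001], "yaw": 0, "jaw": 255}, {"offset": [0, -0.002, 0.001], "yaw": 0, "jaw": 255}, {"offset": [0, -0.002, 0.001], "yaw": 0, "jaw": 255}, {"offset": [0, -0.002, 0.001], "yaw": 0, "jaw": 255}], "squeeze": 20}}

```text
clock: 4.9
position: [0.6663, 0.0553, 0.1587]
ee_rot: [0.5, -0.5, 0.501, -0.499]
ft_force: [-1.1, 0.4, 4.3]
grip_width: 0.127
```

Run:
```python
from h import *
p=np.array(manip.get_obs()["position"]); h=np.array([.658,-.099])
for a in range(0,96,6):
    t=np.radians(87+a); print(a,tool([h[0]+.155*np.cos(t),h[1]+.155*np.sin(t),p[2]]))
```

```text
0 [-0.0005 -0.     -0.0002]
6 [-0.0005  0.     -0.0164]
12 [ 0.0013  0.     -0.0325]
18 [ 0.0047  0.0001 -0.0484]
24 [ 0.0097  0.0001 -0.0638]
30 [ 0.0163  0.0001 -0.0786]
36 [ 0.0245  0.0001 -0.0927]
42 [ 0.034   0.0002 -0.1058]
48 [ 0.0449  0.0002 -0.1178]
54 [ 0.057   0.0002 -0.1286]
60 [ 0.0701  0.0003 -0.1381]
66 [ 0.0842  0.0003 -0.1462]
72 [ 0.099   0.0003 -0.1528]
78 [ 0.1145  0.0004 -0.1578]
84 [ 0.1304  0.0004 -0.1611]
90 [ 0.1465  0.0004 -0.1628]
```

Width 0.127 × 85 mm ≈ 11 mm, so the pin is held. Swinging now.

>>> {"api": "move_arm", "payload": {"increments": [{"offset": [-0.0005, 0, -0.016], "yaw": 0, "jaw": 255}, {"offset": [0.001, 0, -0.0325], "yaw": 0, "jaw": 255}, {"offset": [0.0045, 0, -0.048], "yaw": 0, "jaw": 255}, {"offset": [0.0095, 0, -0.064], "yaw": 0, "jaw": 255}, {"offset": [0.016, 0, -0.0785], "yaw": 0, "jaw": 255}, {"offset": [0.0245, 0, -0.0925], "yaw": 0, "jaw": 255}, {"offset": [0.034, 0, -0.106], "yaw": 0, "jaw": 255}, {"offset": [0.045, 0, -0.118], "yaw": 0, "jaw": 255}, {"offset": [0.057, 0, -0.1285], "yaw": 0, "jaw": 255}, {"offset": [0.057, 0, -0.1285], "yaw": 0, "jaw": 255}]}}

```text
clock: 5.73
position: [0.5356, -0.0031, 0.1588]
ee_rot: [-0.5, 0.501, -0.501, 0.498]
ft_force: [-3.9, 1.7, 2.1]
grip_width: 0.131
```

Run:
```python
from h import *
s=manip.get_obs();p=np.array(s["position"]); print(p,s["ft_force"],s["grip_width"]); h=np.array([.658,-.099])
for a in range(54,103,6):
    t=np.radians(87+a); print(a,tool([h[0]+.155*np.cos(t),h[1]+.155*np.sin(t),p[2]]))
```

```text
[ 0.53564769 -0.00311419  0.15881159] [-3.92854229  1.73013988  2.12307941] 0.13100435802784863
54 [-0.0017 -0.      0.0019]
60 [ 0.0115  0.0001 -0.0076]
66 [ 0.0256  0.0001 -0.0157]
72 [ 0.0404  0.0002 -0.0222]
78 [ 0.0559  0.0002 -0.0272]
84 [ 0.0718  0.0003 -0.0305]
90 [ 0.0879  0.0003 -0.0321]
96 [ 0.1041  0.0004 -0.032 ]
102 [ 0.1202  0.0004 -0.0303]
```

>>> {"api": "move_arm", "payload": {"increments": [{"offset": [0.0115, 0, -0.0075], "yaw": 0, "jaw": 255}, {"offset": [0.0255, 0, -0.0155], "yaw": 0, "jaw": 255}, {"offset": [0.0405, 0, -0.022], "yaw": 0, "jaw": 255}, {"offset": [0.056, 0, -0.027], "yaw": 0, "jaw": 255}, {"offset": [0.072, 0, -0.0305], "yaw": 0, "jaw": 255}, {"offset": [0.08, 0, -0.0315], "yaw": 0, "jaw": 255}, {"offset": [0.088, 0, -0.032], "yaw": 0, "jaw": 255}, {"offset": [0.091, 0, -0.032], "yaw": 0, "jaw": 255}, {"offset": [0.093, 0, -0.032], "yaw": 0, "jaw": 255}, {"offset": [0.093, 0, -0.032], "yaw": 0, "jaw": 255}]}}

```text
clock: 6.57
position: [0.5038, -0.0912, 0.1589]
ee_rot: [-0.5, 0.502, -0.498, 0.5]
ft_force: [2.0, 14.4, -0.5]
grip_width: 0.125
```

>>> {"api": "move_arm", "payload": {"increments": [{"offset": [0, 0, 0], "yaw": 0, "jaw": 120}, {"offset": [0, 0, 0], "yaw": 0, "jaw": 120}, {"offset": [0, 0, 0], "yaw": 0, "jaw": 120}, {"offset": [0, -0.02, 0], "yaw": 0, "jaw": 100}, {"offset": [0, -0.05, 0], "yaw": 0, "jaw": 0}, {"offset": [0, -0.09, 0], "yaw": 0, "jaw": 0}, {"offset": [0, -0.12, 0.02], "yaw": 0, "jaw": 0}, {"offset": [0, -0.15, 0.05], "yaw": 0, "jaw": 0}, {"offset": [0, -0.15, 0.05], "yaw": 0, "jaw": 0}]}}

```text
clock: 7.32
position: [0.559, -0.0926, 0.3145]
ee_rot: [-0.498, 0.499, -0.501, 0.501]
ft_force: [-0.7, 0.2, 0.6]
grip_width: 0.998
```

Run:
```python
from h import *
c=shot("wrist"); save(c,"w2.png"); print(c["obs"]["position"],c["obs"]["ft_force"])
find(c,dict(hook_hinge=.135,hook_pin=.159,hook_mid=.135))
P=cloud(c)
q=pick(P,(.48,.53),(-.13,-.06),(.150,.168)); print("pin",len(q),q.mean(0) if len(q) else 0)
q=pick(P,(.53,.635),(-.12,-.06),(.129,.14)); f=np.polyfit(q[:,0],q[:,1],1); print("arm",len(q),q.mean(0),f,np.degrees(np.arctan(f[0])))
q=pick(P,(.66,.73),(-.08,.06),(.117,.127)); f=np.polyfit(q[:,1],q[:,0],1); print("board",len(q),q.mean(0),f,np.degrees(np.arctan(f[0])))
c=shot("top"); P=cloud(c)
find(c,dict(tote_slot=.1))
q=pick(P,(.5,.65),(-.45,-.28),(.132,.150)); q1=np.array([q.mean(0),q.min(0),q.max(0)]); print("tote top",len(q),q1, np.polyfit(q[:,1],q[:,0],1))
```

```text
[ 0.55904206 -0.09258332  0.31445583] [-0.70374304  0.20310853  0.58219074]
hook_hinge 0.59 [348. 176.] z-plane [ 0.66   -0.0983  0.135 ] depth [ 0.6564 -0.0958  0.1456]
hook_pin 0.81 [193. 169.] z-plane [ 0.5059 -0.0857  0.159 ] depth [ 0.5057 -0.0859  0.1578]
hook_mid 0.81 [264. 170.] z-plane [ 0.5737 -0.0922  0.135 ] depth [ 0.5737 -0.0924  0.134 ]
pin 141 [ 0.5050661  -0.08475095  0.15702818]
arm 1598 [ 0.5824     -0.09151074  0.1336169 ] [-0.08577325 -0.0415564 ] -4.902445975120843
board 2412 [ 0.69549071 -0.00624749  0.12061748] [0.08507193 0.6960222 ] 4.862554600909672
tote top 163 [[ 0.56606518 -0.35260299  0.13937385]
 [ 0.55831437 -0.39726451  0.13216854]
 [ 0.57506998 -0.30922231  0.14621296]] [-0.07228282  0.54057804]
```

View pics/w2.png

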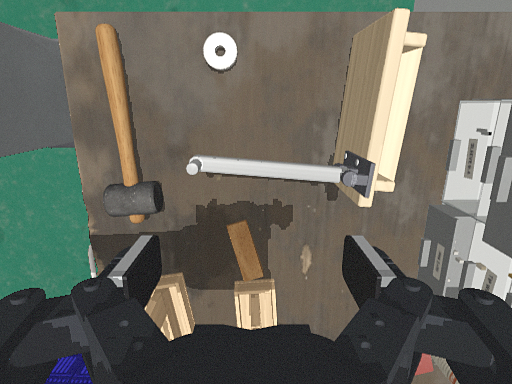

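The arm now points out. Its line is -4.9° and the board's is 4.9°, so it is square and at the stop, with the pin at (193,169) and the hinge at (348,176). Next I'll go over the small tote, seen at (255,305).

>>> {"api": "move_arm", "payload": {"increments": [{"offset": [0.03, 0, 0], "yaw": -2, "jaw": 0}, {"offset": [0.065, 0, 0], "yaw": -4, "jaw": 0}, {"offset": [0.1, 0, 0], "yaw": -4, "jaw": 0}, {"offset": [0.135, 0, 0.002], "yaw": -4, "jaw": 0}, {"offset": [0.17, 0, 0.004], "yaw": -4, "jaw": 0}, {"offset": [0.205, 0, 0.006], "yaw": -4, "jaw": 0}, {"offset": [0.24, 0, 0.007], "yaw": -4, "jaw": 0}, {"offset": [0.26, 0, 0.007], "yaw": -4, "jaw": 0}, {"offset": [0.26, 0, 0.007], "yaw": -4, "jaw": 0}]}}

```text
clock: 8.37
position: [0.5575, -0.3579, 0.3048]
ee_rot: [0.517, -0.487, 0.481, -0.514]
ft_force: [0.1, -0.3, 0.3]
grip_width: 0.995
```

Run:
```python
from h import *
c=shot("wrist"); save(c,"w3.png"); s=c["obs"];R=Rot.from_quat(s["ee_rot"]).as_matrix(); print(s["position"],np.degrees(np.arctan2(R[1,2],R[0,2])))
find(c,dict(tote_slot=.1,tote=0))
P=cloud(c)
q=pick(P,(.52,.62),(-.43,-.28),(.132,.146)); print("tote top",len(q)); print(np.array([q.mean(0),q.min(0),q.max(0)]))
r=cv2.minAreaRect((q[:,:2]*1000).astype(np.float32)); print(r)
ctr=[r[0][0]/1000,r[0][1]/1000,.124]; print(tool(ctr))
```

```text
[ 0.55753931 -0.35789271  0.3047735 ] 3.569364183951189
tote_slot 0.66 [264. 165.] z-plane [ 0.5703 -0.3556  0.1   ] depth [ 0.5685 -0.3479  0.1393]
tote 0.57 [263. 154.] z-plane [ 0.5724 -0.3601  0.    ] depth [ 0.5667 -0.3377  0.139 ]
tote top 1100
[[ 0.56818054 -0.35337217  0.13816629]
 [ 0.55996261 -0.40053044  0.13340884]
 [ 0.57693554 -0.3103061   0.14090822]]
((568.6558227539062, -355.5272521972656), (11.626096725463867, 90.3554458618164), 3.9372291564941406)
[0.0059 0.1822 0.0094]
```

View pics/w3.png

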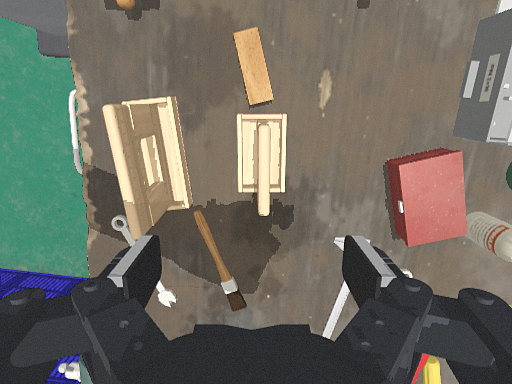

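The view shows the small tote at (262,160), its grip running along (264,125)–(264,212), with free space on both sides for the fingers. Its yaw is about 4°. Descending to grasp.

>>> {"api": "move_arm", "payload": {"increments": [{"offset": [0.006, 0.03, 0.009], "yaw": 0, "jaw": 0}, {"offset": [0.006, 0.06, 0.009], "yaw": 0, "jaw": 0}, {"offset": [0.006, 0.09, 0.009], "yaw": 0, "jaw": 0}, {"offset": [0.006, 0.12, 0.009], "yaw": 0, "jaw": 0}, {"offset": [0.006, 0.15, 0.009], "yaw": 0, "jaw": 0}, {"offset": [0.006, 0.17, 0.009], "yaw": 0, "jaw": 0}, {"offset": [0.006, 0.181, 0.0095], "yaw": 0, "jaw": 0}, {"offset": [0.006, 0.181, 0.0095], "yaw": 0, "jaw": 0}]}}

```text
clock: 9.18
position: [0.5679, -0.3537, 0.123]
ee_rot: [0.518, -0.486, 0.478, -0.517]
ft_force: [-0.4, -0.2, 0.5]
grip_width: 1.003
```

>>> {"api": "move_arm", "payload": {"increments": [{"offset": [0, 0, 0], "yaw": 0, "jaw": 255}, {"offset": [0, 0, 0], "yaw": 0, "jaw": 255}, {"offset": [0, 0, 0], "yaw": 0, "jaw": 255}, {"offset": [0, 0, 0], "yaw": 0, "jaw": 255}, {"offset": [0, 0, 0], "yaw": 0, "jaw": 255}, {"offset": [0, 0, 0], "yaw": 0, "jaw": 255}, {"offset": [0, 0, 0], "yaw": 0, "jaw": 255}, {"offset": [0, 0, 0], "yaw": 0, "jaw": 255}, {"offset": [0, 0, 0], "yaw": 0, "jaw": 255}, {"offset": [0, 0, 0], "yaw": 0, "jaw": 255}], "squeeze": 40}}

```text
clock: 10.02
position: [0.5682, -0.3539, 0.1237]
ee_rot: [0.518, -0.485, 0.478, -0.517]
ft_force: [-1.1, 0.1, 5.9]
grip_width: 0.133
```

>>> {"api": "move_arm", "payload": {"increments": [{"offset": [0, -0.01, 0], "yaw": 0, "jaw": 255}, {"offset": [0, -0.03, 0], "yaw": 0, "jaw": 255}, {"offset": [0, -0.05, 0], "yaw": 0, "jaw": 255}, {"offset": [0, -0.075, 0], "yaw": 0, "jaw": 255}, {"offset": [0, -0.1, 0], "yaw": 0, "jaw": 255}, {"offset": [0, -0.125, 0], "yaw": 0, "jaw": 255}, {"offset": [0, -0.15, 0], "yaw": 0, "jaw": 255}, {"offset": [0, -0.175, 0], "yaw": 0, "jaw": 255}, {"offset": [0, -0.19, 0], "yaw": 0, "jaw": 255}, {"offset": [0, -0.19, 0], "yaw": 0, "jaw": 255}]}}

```text
clock: 10.85
position: [0.5707, -0.3551, 0.3179]
ee_rot: [0.518, -0.483, 0.48, -0.517]
ft_force: [1.5, -0.3, -2.8]
grip_width: 0.133
```

Run:
```python
from h import *
s=manip.get_obs(); R=Rot.from_quat(s["ee_rot"]).as_matrix(); print(s["position"],s["ft_force"],s["grip_width"],np.degrees(np.arctan2(R[1,2],R[0,2])),tool([.445,-.079,.314]),s["joint_pos"])
```

```text
[ 0.57071449 -0.35510105  0.31789493] [ 1.50755241 -0.26830499 -2.80456754] 0.13309633751883068 4.117571204744427 [-0.2844  0.0052 -0.1056] [ 0.83466931  0.47000531 -0.52649313  1.1754214   0.22821908  1.55746655
  0.42425733]
```

>>> {"api": "move_arm", "payload": {"increments": [{"offset": [-0.02, 0, -0.008], "yaw": 1, "jaw": 255}, {"offset": [-0.05, 0, -0.02], "yaw": 2, "jaw": 255}, {"offset": [-0.085, 0, -0.032], "yaw": 3, "jaw": 255}, {"offset": [-0.12, 0, -0.045], "yaw": 4, "jaw": 255}, {"offset": [-0.155, 0, -0.06], "yaw": 5, "jaw": 255}, {"offset": [-0.19, 0, -0.075], "yaw": 6, "jaw": 255}, {"offset": [-0.22, 0, -0.09], "yaw": 7, "jaw": 255}, {"offset": [-0.25, 0, -0.1], "yaw": 8, "jaw": 255}, {"offset": [-0.275, 0, -0.106], "yaw": 9, "jaw": 255}, {"offset": [-0.284, 0, -0.106], "yaw": 9, "jaw": 255}]}}

```text
clock: 11.68
position: [0.4429, -0.0757, 0.3185]
ee_rot: [-0.48, 0.522, -0.518, 0.478]
ft_force: [0.3, -0.7, -2.1]
grip_width: 0.137
```

Run:
```python
from h import *
s=manip.get_obs(); R=Rot.from_quat(s["ee_rot"]).as_matrix(); print(s["position"],s["ft_force"],s["grip_width"],np.degrees(np.arctan2(R[1,2],R[0,2])),tool([.445,-.078,.194]))
c=shot("wrist"); save(c,"w4.png"); P=cloud(c)
q=pick(P,(.40,.5),(-.16,.01),(.31,.345)); print("grip",len(q),cv2.minAreaRect((q[:,:2]*1000).astype(np.float32)),q[:,2].max())
q=pick(P,(.48,.53),(-.13,-.04),(.150,.168)); print("pin",len(q),q.mean(0) if len(q) else 0)
q=pick(P,(.53,.635),(-.13,-.05),(.129,.14)); f=np.polyfit(q[:,0],q[:,1],1); print("arm",len(q),f,np.degrees(np.arctan(f[0])))
```

```text
[ 0.44294367 -0.07572151  0.31846562] [ 0.28405941 -0.74725821 -2.11947586] 0.136595471996861 -4.738488257626528 [0.0023 0.1244 0.0029]
grip 7435 ((444.06512451171875, -68.50758361816406), (59.67381286621094, 54.63322448730469), 43.437294006347656) 0.34499650885230587
pin 133 [ 0.50352605 -0.08450571  0.15701164]
arm 1527 [-0.08289705 -0.04306559] -4.7388159887201455
```

View pics/w4.png

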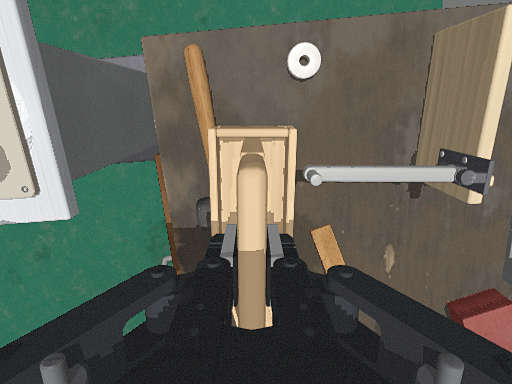

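The tote hangs level in the grip at (252,200), with the pin at (315,177) clear of its tray. The arm is still at -4.7°. Lowering to insertion height with the underside at about 70 mm.

>>> {"api": "move_arm", "payload": {"increments": [{"offset": [0.002, 0.02, 0], "yaw": 0, "jaw": 255}, {"offset": [0.002, 0.04, 0], "yaw": 0, "jaw": 255}, {"offset": [0.002, 0.06, 0], "yaw": 0, "jaw": 255}, {"offset": [0.002, 0.08, 0], "yaw": 0, "jaw": 255}, {"offset": [0.002, 0.1, 0], "yaw": 0, "jaw": 255}, {"offset": [0.002, 0.115, 0], "yaw": 0, "jaw": 255}, {"offset": [0.002, 0.124, 0], "yaw": 0, "jaw": 255}, {"offset": [0.002, 0.1245, 0], "yaw": 0, "jaw": 255}, {"offset": [0.002, 0.1245, 0], "yaw": 0, "jaw": 255}]}}

```text
clock: 12.48
position: [0.4428, -0.0776, 0.1939]
ee_rot: [-0.48, 0.522, -0.518, 0.479]
ft_force: [0.3, -0.5, -2.9]
grip_width: 0.137
```

Run:
```python
from h import *
s=manip.get_obs(); R=Rot.from_quat(s["ee_rot"]).as_matrix(); print(s["position"],s["ft_force"],s["grip_width"],np.degrees(np.arctan2(R[1,2],R[0,2])))
c=shot("side"); im=cv2.resize(c["pixels"][90:270,180:420],None,fx=3,fy=3); cv2.imwrite("pics/s2.png",im[:,:,::-1])
x=.5745; y=-.043-.083*x; print(tool([x,y+.0016,s["position"][2]]), "mid",x,y)
for p in ([.505,-.085,.159],):
  q=c["R"]@p+c["t"]; q=c["intrinsics"]@q; print(q[:2]/q[2])
```

```text
[ 0.4427844  -0.07758761  0.19391109] [ 0.27346235 -0.51650619 -2.87440758] 0.13669221119739094 -4.658487019021974
[8.000e-04 1.000e-04 1.318e-01] mid 0.5745 -0.0906835
[252.54664143 155.47196194]
```

View pics/s2.png

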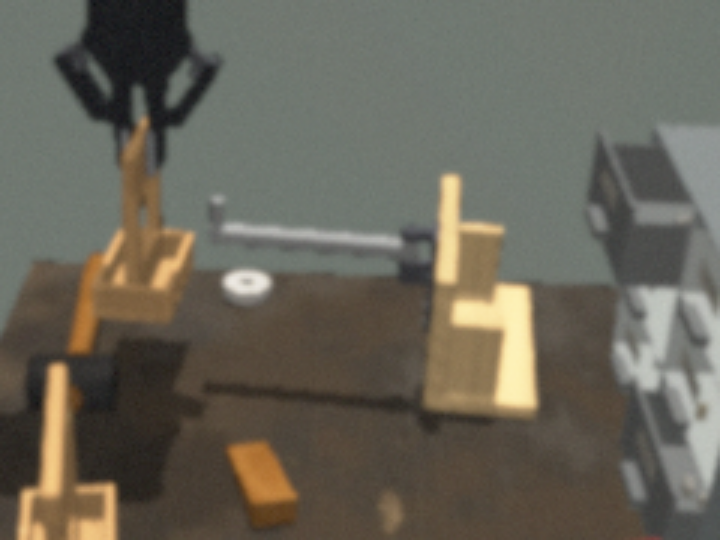

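The side crop shows the tote at (145,220) left of the pin at (217,205), at about the right height for the slot. Sliding along the arm, in two halves to watch the force.

>>> {"api": "move_arm", "payload": {"increments": [{"offset": [0, 0, 0.01], "yaw": 0, "jaw": 255}, {"offset": [0, 0, 0.02], "yaw": 0, "jaw": 255}, {"offset": [0, 0, 0.03], "yaw": 0, "jaw": 255}, {"offset": [0, 0, 0.04], "yaw": 0, "jaw": 255}, {"offset": [0, 0, 0.05], "yaw": 0, "jaw": 255}, {"offset": [0, 0, 0.06], "yaw": 0, "jaw": 255}, {"offset": [0, 0, 0.07], "yaw": 0, "jaw": 255}, {"offset": [0, 0, 0.07], "yaw": 0, "jaw": 255}]}}

```text
clock: 13.2
position: [0.5148, -0.0836, 0.195]
ee_rot: [-0.479, 0.521, -0.519, 0.479]
ft_force: [1.0, 1.5, -2.4]
grip_width: 0.135
```

>>> {"api": "move_arm", "payload": {"increments": [{"offset": [0, 0, 0.01], "yaw": 0, "jaw": 255}, {"offset": [0, 0, 0.02], "yaw": 0, "jaw": 255}, {"offset": [0, 0, 0.03], "yaw": 0, "jaw": 255}, {"offset": [0, 0, 0.04], "yaw": 0, "jaw": 255}, {"offset": [0, 0, 0.05], "yaw": 0, "jaw": 255}, {"offset": [0, 0, 0.06], "yaw": 0, "jaw": 255}, {"offset": [0, 0, 0.062], "yaw": 0, "jaw": 255}, {"offset": [0, 0, 0.062], "yaw": 0, "jaw": 255}]}}

```text
clock: 13.87
position: [0.5769, -0.0886, 0.1948]
ee_rot: [-0.479, 0.521, -0.518, 0.479]
ft_force: [-0.2, 0.7, -2.6]
grip_width: 0.132
```

Run:
```python
from h import *
s=manip.get_obs(); R=Rot.from_quat(s["ee_rot"]).as_matrix(); print(s["position"],s["ft_force"],s["grip_width"],np.degrees(np.arctan2(R[1,2],R[0,2])))
c=shot("wrist"); save(c,"w5.png"); P=cloud(c)
q=pick(P,(.48,.53),(-.13,-.04),(.150,.168)); print("pin",len(q),q.mean(0) if len(q) else 0)
z=s["position"][2]-.1237
q=pick(P,(.5,.65),(-.2,.0),(z+.134,z+.143)); print("grip",len(q),q.min(0),q.max(0),z)
q=pick(P,(.5,.65),(-.2,.02),(z+.02,z+.035)); print("tray",len(q),q.min(0),q.max(0))
c=shot("side"); im=cv2.resize(c["pixels"][90:270,180:420],None,fx=3,fy=3); cv2.imwrite("pics/s3.png",im[:,:,::-1])
```

```text
[ 0.57691802 -0.08856784  0.19479914] [-0.17988118  0.69413808 -2.64675937] 0.13181514332394817 -4.668525959814568
pin 419 [ 0.50561565 -0.08422369  0.15646077]
grip 5430 [ 0.55879685 -0.11633166  0.20512707] [ 0.59715172 -0.04447063  0.21409809] 0.07109914348122304
tray 2134 [ 0.54282766 -0.12485057  0.0911745 ] [ 0.61285818 -0.03668685  0.1059777 ]
```

View pics/s3.png

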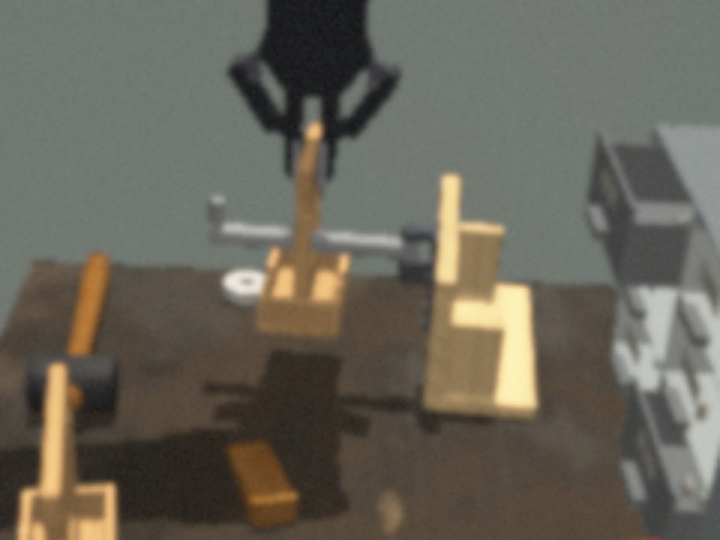

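The arm runs through the slot (arm at (350,240), tote board at (308,200)), and the tray's far edge puts the tote centred on the arm. Lowering 36 mm, slowly at the end.

>>> {"api": "move_arm", "payload": {"increments": [{"offset": [0, 0.008, 0], "yaw": 0, "jaw": 255}, {"offset": [0, 0.016, 0], "yaw": 0, "jaw": 255}, {"offset": [0, 0.024, 0], "yaw": 0, "jaw": 255}, {"offset": [0, 0.03, 0], "yaw": 0, "jaw": 255}, {"offset": [0, 0.033, 0], "yaw": 0, "jaw": 255}, {"offset": [0, 0.035, 0], "yaw": 0, "jaw": 255}, {"offset": [0, 0.036, 0], "yaw": 0, "jaw": 255}, {"offset": [0, 0.036, 0], "yaw": 0, "jaw": 255}]}}

```text
clock: 14.63
position: [0.5762, -0.0884, 0.1589]
ee_rot: [-0.479, 0.521, -0.519, 0.479]
ft_force: [-0.6, -0.1, -2.7]
grip_width: 0.138
```

Not touching yet: the force still shows the tote's full weight. Creeping down.

>>> {"api": "move_arm", "payload": {"increments": [{"offset": [0, 0.001, 0], "yaw": 0, "jaw": 255}, {"offset": [0, 0.001, 0], "yaw": 0, "jaw": 255}, {"offset": [0, 0.0015, 0], "yaw": 0, "jaw": 255}, {"offset": [0, 0.0015, 0], "yaw": 0, "jaw": 255}]}}

```text
clock: 14.97
position: [0.5765, -0.0884, 0.1585]
ee_rot: [-0.479, 0.521, -0.519, 0.479]
ft_force: [-2.3, -0.7, 6.5]
grip_width: 0.13
```

>>> {"api": "move_arm", "payload": {"increments": [{"offset": [0, -0.0005, 0], "yaw": 0, "jaw": 130}, {"offset": [0, -0.0005, 0], "yaw": 0, "jaw": 130}, {"offset": [0, -0.0005, 0], "yaw": 0, "jaw": 130}, {"offset": [0, -0.0005, 0], "yaw": 0, "jaw": 130}, {"offset": [0, -0.0005, 0], "yaw": 0, "jaw": 130}]}}

```text
clock: 15.38
position: [0.5765, -0.0884, 0.1588]
ee_rot: [-0.479, 0.521, -0.519, 0.479]
ft_force: [0.6, -0.1, -0.9]
grip_width: 0.493
```

>>> {"api": "move_arm", "payload": {"increments": [{"offset": [0, -0.01, 0], "yaw": 0, "jaw": 130}, {"offset": [0, -0.02, 0], "yaw": 0, "jaw": 130}, {"offset": [0, -0.04, 0], "yaw": 0, "jaw": 130}, {"offset": [0, -0.065, 0], "yaw": 0, "jaw": 130}, {"offset": [0, -0.09, 0], "yaw": 0, "jaw": 130}, {"offset": [0, -0.12, 0], "yaw": 0, "jaw": 130}, {"offset": [0, -0.15, 0], "yaw": 0, "jaw": 130}, {"offset": [0, -0.15, 0], "yaw": 0, "jaw": 130}]}}

```text
clock: 16.05
position: [0.5787, -0.0884, 0.3164]
ee_rot: [0.477, -0.518, 0.521, -0.481]
ft_force: [1.0, 0.8, -0.1]
grip_width: 0.487
```

Run:
```python
from h import *
c=shot("side"); im=cv2.resize(c["pixels"][90:350,160:420],None,fx=2.2,fy=2.2)
w=shot("wrist"); P=cloud(w); w2=cv2.resize(w["pixels"],(220,165))
cv2.imwrite("pics/f.png",im[:,:,::-1]); print(w["obs"]["clock"],w["obs"]["ft_force"])
q=pick(P,(.5,.65),(-.2,.0),(.168,.182)); print("grip",len(q),q.min(0),q.max(0),cv2.minAreaRect((q[:,:2]*1000).astype(np.float32)))
q=pick(P,(.48,.53),(-.13,-.04),(.150,.165)); print("pin",len(q),q.mean(0))
t=shot("top"); find(t,dict(big_tote=0,tote_slot=.135))
```

```text
16.1 [-0.56508406  0.85420833 -0.69723963]
grip 1274 [ 0.56785587 -0.1356447   0.1685228 ] [ 0.58575009 -0.04488717  0.1760567 ] ((576.76708984375, -90.23899841308594), (90.78575134277344, 11.448355674743652), 85.59442138671875)
pin 143 [ 0.5052365  -0.08471501  0.15679247]
big_tote 0.8 [324. 239.] z-plane [ 0.4247 -0.3727  0.    ] depth [ 0.4218 -0.3668  0.041 ]
tote_slot 0.57 [222. 180.] z-plane [ 0.572  -0.0884  0.135 ] depth [ 0.4651 -0.1249  0.6836]
```

View pics/f.png

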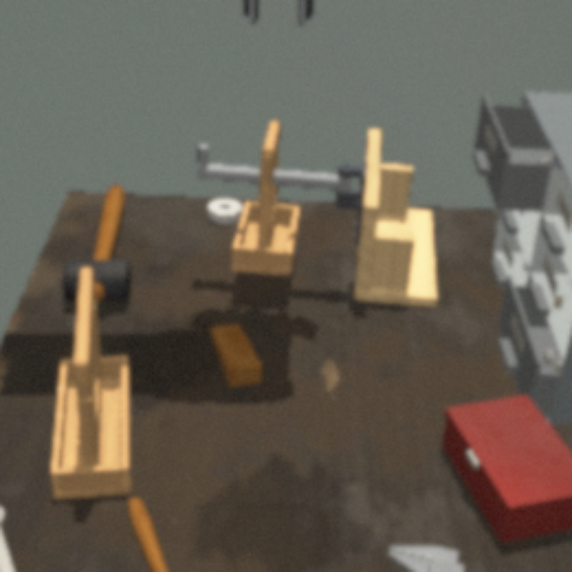

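The tote hangs on the arm at (268,200), its shadow showing it is clear of the bench. The big tote at (92,400) is where it was. One short settle, then hand in.

>>> {"api": "move_arm", "payload": {"increments": [{"offset": [0, 0, 0], "yaw": 0, "jaw": 130}, {"offset": [0, 0, 0], "yaw": 0, "jaw": 130}, {"offset": [0, 0, 0], "yaw": 0, "jaw": 130}, {"offset": [0, 0, 0], "yaw": 0, "jaw": 130}, {"offset": [0, 0, 0], "yaw": 0, "jaw": 130}, {"offset": [0, 0, 0], "yaw": 0, "jaw": 130}, {"offset": [0, 0, 0], "yaw": 0, "jaw": 130}, {"offset": [0, 0, 0], "yaw": 0, "jaw": 130}, {"offset": [0, 0, 0], "yaw": 0, "jaw": 130}, {"offset": [0, 0, 0], "yaw": 0, "jaw": 130}]}}

```text
clock: 17.13
position: [0.5764, -0.0888, 0.3081]
ee_rot: [-0.479, 0.521, -0.519, 0.479]
ft_force: [0.0, 0.7, -0.2]
grip_width: 0.485
```

Run:
```python
from h import *
w=shot("wrist"); P=cloud(w)
q=pick(P,(.5,.65),(-.2,.0),(.168,.182)); print("grip",len(q),q.min(0),q.max(0))
q=pick(P,(.48,.53),(-.13,-.04),(.150,.165)); print("pin",q.mean(0))
print(manip.hand_in())
```

```text
grip 1301 [ 0.56801987 -0.13493496  0.16830144] [ 0.58610341 -0.04479655  0.17607882]
pin [ 0.50537147 -0.08473822  0.15690212]
the job is handed in; nothing more can be done
None
```

I swung the hook arm out to its stop by pinching its pin, then hung the smaller tote on it by its hand slot and let go. The job was handed in at about 17 s.

- **Hook arm:** it measured square to the board, with the arm at -4.9° and the board at 4.9°. The pin was in the same place, within about 1 mm, after the tote was hung.
- **Small tote:** it hangs about 82 mm from the hinge and within about 1 mm of the arm's centre line. Its grip top is at 176 mm, so the underside is about 35 mm above the bench. It stayed still over the last second before hand-in.
- **Gripper:** it was about 13 cm above the tote, touching nothing.
- **Big tote:** I never touched it, and it looks unmoved in the last picture. The network's last reading put it about 10 mm further along y than before, which I take to be the network's scatter. I did not check this separately.

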